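# Hang the ear defenders on the pull-out rail and shut the cabinet

### The arm

A 6-joint arm with a two-finger parallel gripper is mounted at the origin on the work surface. World frame = base frame: x ahead of the robot, y to its left, z up, the work surface at z = 0. Lengths are in m, angles in rad, forces in N, time in s.
With the tool pointing down it reaches from about 0.225 to 0.875 m from the base axis. Payload 3.4 kg.
Tool frame: the origin (TCP) lies on the mounting face of the last link; the fingertips stand 173 mm ahead of it and the grasp point (between the pads) lies 155 mm ahead of it; z points along the fingers, y is the line along which they close (so a half turn about z gives the same grasp; the last joint's range is limited). The gripper opens to 85 mm and grips with 20 to 120 N. Pads are 22 mm wide; open, the fingers measure 114 mm over their backs; the gripper's body (76 mm by 85 mm) begins 54 mm behind the grasp point. The pads swing forward as they close: fully open they stand 13 mm farther back than shut.
Start: joints at [1.224, 0.276, 1.505, -0, 1.361, -0.121], TCP at [0.129, 0.56, 0.405] pointing down, gripper open.
Joint ranges: [-2.89, 2.89], [-0.75, 2.08], [0.22, 2.7], [-1.18, 4.32], [0.11, 2.71], [-2.7, 2.7]. Speed limits (rad/s): [2.57, 2.57, 3.14, 3.14, 3.14, 3.14].

### API

Orientations are given as a unit quaternion [w, x, y, z].
In Python, from rig import manip gives the robot as it stands.
- The arm moves only by the tool carry_out, never from a script. Its arguments are lists of equal length, an entry for each row: "linear": the shift along the world's x, y, z each as a share of 500 mm, from -1 to 1, a list of three; "angular": the turn, a rotation vector about the world's x, y, z each as a share of 0.08 rad, from -1 to 1, a list of three; "hand": the opening, from 0 (shut) to 1 (fully open). In form: {"linear": [[x, y, z], ...], "angular": [[rx, ry, rz], ...], "hand": [hand, ...]}. A call has 1 to 8 rows; each row shifts and turns the commanded pose from where the row before left it; what a row does not reach is not made up. A row lasts 1/12 s, in which the tool goes at most 41.7 mm and 7.16 degrees, less where a joint would pass 70% of its speed; a pose out of reach is approached as far as the arm can. A call with a number of a shift or a turn outside -1 to 1 is refused whole. A call with a gripper value outside its range is refused whole. The fingers move at their own pace and stop on an object; "force" is the grip in N (left out, the last holds). Time passes only in rows, so rows that do not move let the fingers close. It gives the time, the measured TCP pose, the force, the opening and the grip force at its end, in the units of the state.
- manip.get_state(): the state, without advancing time (a new reading comes with each control period).
- manip.get_image(name): name is "side" or "top"; returns the picture (420x560x3 uint8, red, green, blue); there is no depth.
- manip.camera_params(name): a dict with "fx", "fy", "cx", "cy" (pixels), "view" (4x4, takes a point from world to camera coordinates). Camera axes: x right, y down, z forward; pixel columns grow to the right and rows downward; lengths in m; the calibration is good to about 2 mm. A picture is of the moment at which its call begins. camera_params takes no time and is no camera call.
- manip.sign_off(): hands the job in; it is judged then, once.
The state is a dict: "clock": time; "qpos": joint angles; "qd": joint speeds; "effort": joint torques, N m; "position": TCP position; "ee_rot": TCP orientation; "contact_force": force on the tool from outside, world axes, zero at the start; "moment": the same for the moment, N m; "width": finger opening in m; "gripper_force": force on a finger pad.
Only numpy, scipy, OpenCV 4.12 (cv2) and the standard library are available. Lean on these libraries where they do the work, as an engineer would, in place of code of your own. Each camera call takes 0.05 s, during which the arm holds its last target. There are 200 camera calls.

### The job

Put the yellow ear defenders away: drape their headband over the rail of the open pull-out cabinet, one cup hanging down on each side, lowering it on rather than dropping it, and let go. Then push the pull-out fully shut without slamming it. Leave the spray can, the carton of door handles and the tape core where they are.

Things in the scene. Friction and masses are not known exactly. Their poses are not given: they have to be found in the camera images.
- earmuffs: Yellow rigid ear defenders, black headband up, standing on flat-bottomed cups; 150 wide (own y, cup to cup) x 64 x 150 mm tall, 0.17-0.34 kg; the ends are alike. Origin: midway between the cups, on the bench. Flat band top: 62 mm (y) x 30 mm (x) x 18 mm thick, 132-150 mm above the origin; grip its 30 mm width from above. Cups 64 x 34 x 78 mm; clear gap between cushions 62 mm.
- band_under (a point): Centre of the underside of the headband's flat top, 132 mm above the origin of the ear defenders: the spot that rests on the rail. Fingertips that reach below it will strike the rail.
- rail_mid (a point): Aluminium rail of the pull-out: flat-topped bar 22 mm wide, 18 mm deep, running front to back. This point: centre of its top face, 150 mm above the bench, 80 mm behind the inner face of the grey front panel: drape here. Its x runs along the rail into the cabinet, away from the robot; y across it; z up. Moves with the pull-out; only the bench lies below.
- pullout (a joint): How far the pull-out is open, in m: 0 is fully shut, 0.19 fully open; it starts open 0.15 to 0.185. It moves along the rail's x; friction about 3 N, and it stays where it is left. The clear rail length between front panel and cabinet equals this opening.
- front_face (a point): Centre of the top edge of the outer face (facing the robot) of the grey front panel, 172 mm above the bench. The panel is 12 mm thick, 202 mm wide, its lower edge 4 mm above the bench. Push it along the rail's +x, near its top, to shut the pull-out.
- cabinet_front (a point): Top middle of the cabinet's open front, 190 mm above the bench. The cabinet is blue steel with a clear top, fixed to the bench, 202 mm wide (clear width inside 190 mm), 190 mm high, and reaches 220 mm back from here along the rail's +x; axes parallel to those of the rail. The pull-out's front panel closes against it.
- can: Blue spray can, 62 mm diameter, 130 mm high, standing; origin at the centre of its underside. Leave it alone.
- carton: Open cardboard carton of steel door handles, 200 x 130 mm, 75 mm high; origin at the centre of its underside. Leave it alone.
- tape: Cardboard core of a tape roll lying flat, 100 mm outer diameter, 48 mm high; origin at the centre of its underside. Leave it alone.

How it is judged:
By the outcome, as a careful person would: the job done as asked, in the order asked, and still so for the second after the job is handed in, with the robot touching nothing.
It also fails if it takes over 51 s, if anything falls off the work surface, if the arm or the gripper's body presses on something with over 40 N, if the wrist force passes 120 N, or if a joint passes its speed limit or range.

## Working session

There is one attempt and no reset: what is moved stays moved. The work goes in short steps, Python scripts to look and compute and a tool call to move; the robot and the scene stay as the last step left them, time stands still between calls to the robot, and variables do not carry over. Pictures are saved under pics/ and viewed, at most 10 in all, crops included, and the job is handed in when it is done.

Besides the shell and the picture viewer there is one more tool, called after ">>>" as a command line: name --argument value ..., lists and objects as JSON in quotes. carry_out: Moves the arm, as the interface text tells. Its arguments: {"type":"object","properties":{"linear":{"type":"array"},"angular":{"type":"array"},"hand":{"type":"array"},"force":{"type":"number"}},"required":["linear","angular","hand"]}

```bash
mkdir -p pics; ls; python3 - <<'E'
from rig import manip
import cv2,json,numpy as np
for n in("top","side"):
    cv2.imwrite(f"pics/{n}0.png",manip.get_image(n)[:,:,::-1]); p=manip.camera_params(n); print(n,{k:np.round(v,4).tolist() for k,v in p.items()})
print(manip.get_state())
E
```

```text
pics
top {'fx': 439.5246, 'fy': 439.5246, 'cx': 277.3763, 'cy': 209.1996, 'view': [[0.0596, -0.9982, 0.0034, -0.0419], [-0.9733, -0.0589, -0.222, 0.6133], [0.2218, 0.0099, -0.975, 1.3886], [0.0, 0.0, 0.0, 1.0]]}
side {'fx': 486.0713, 'fy': 486.0713, 'cx': 280.2569, 'cy': 211.3167, 'view': [[0.9496, -0.3129, 0.0182, -0.5468], [-0.1837, -0.6026, -0.7766, 0.1977], [0.254, 0.7341, -0.6298, 1.5485], [0.0, 0.0, 0.0, 1.0]]}
{'clock': 0.1, 'qpos': array([ 1.22399796e+00,  2.76528758e-01,  1.50594059e+00,  1.96678102e-05,
        1.36067591e+00, -1.20996527e-01]), 'qd': array([-0.00099145, -0.00253408, -0.00469112, -0.00082538, -0.00150208,
       -0.00090674]), 'effort': array([ 9.92415698e-04, -4.17701304e+01, -2.46401471e+01, -3.62089295e-04,
        5.81432803e-03, -4.16402528e-06]), 'position': array([0.12868027, 0.5602515 , 0.40395397]), 'ee_rot': array([-1.89277269e-04,  1.12663235e-01,  9.93632927e-01, -7.52931213e-04]), 'contact_force': array([ 0.62537629,  0.45232172, -0.78859345]), 'moment': array([0.02437492, 0.00744464, 0.01440647]), 'gripper_force': 0.0, 'width': 0.08532418474794036}
```

View pics/top0.png

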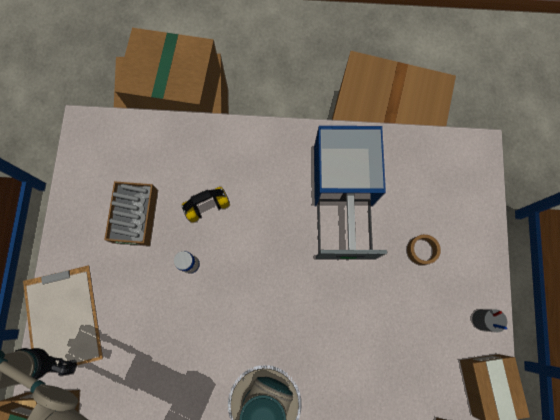

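View pics/side0.png

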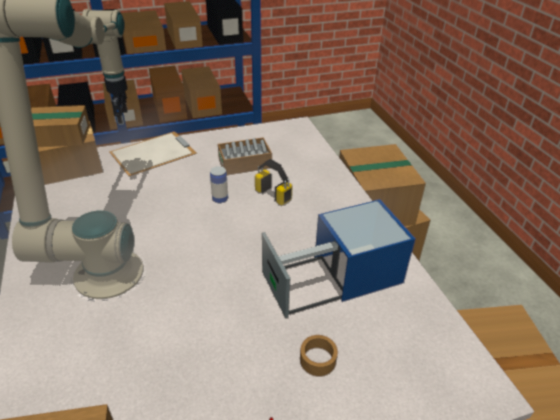

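The top view shows the earmuffs near (206,205), the rail from (350,195) to (352,247), the front panel at row ~253, the can at (187,262), the carton at (131,212) and the tape at (424,249). I'll zoom in for exact pixels.

```bash
cat >h.py <<'E'
from rig import manip
import numpy as np,cv2
def proj(n,P):
    c=manip.camera_params(n);v=np.array(c['view']);q=v[:3,:3]@np.array(P,float)+v[:3,3]
    return np.round([c['fx']*q[0]/q[2]+c['cx'],c['fy']*q[1]/q[2]+c['cy']],1)
def ray(n,uv,z):
    c=manip.camera_params(n);v=np.array(c['view']);R,t=v[:3,:3],v[:3,3]
    o=-R.T@t;d=R.T@[(uv[0]-c['cx'])/c['fx'],(uv[1]-c['cy'])/c['fy'],1]
    return np.round(o+d*(z-o[2])/d[2],4)
E
python3 - <<'E'
from h import *
t=cv2.imread("pics/top0.png");s=cv2.imread("pics/side0.png")
def crop(i,x,y,w,h,k): return cv2.resize(i[y:y+h,x:x+w],None,fx=k,fy=k,interpolation=cv2.INTER_CUBIC)
a=np.hstack([crop(t,170,175,75,60,5),crop(t,305,170,85,100,3.53) [:300,:300] if 0 else crop(t,310,180,80,60,5)])
b=np.hstack([crop(s,245,150,75,60,5),crop(t,310,220,80,60,5)])
cv2.imwrite("pics/z.png",np.vstack([a,b]))
for n,i in(("top",t),("side",s)):
    h=cv2.cvtColor(i,cv2.COLOR_BGR2HSV); m=cv2.inRange(h,(20,150,80),(35,255,255))
    k,l,st,c=cv2.connectedComponentsWithStats(m)
    print(n,[(st[j].tolist(),c[j].round(1).tolist()) for j in range(1,k) if st[j][4]>12])
E
```

```text
top [([217, 196, 11, 10, 75], [222.2, 200.2]), ([186, 208, 10, 12, 80], [190.7, 214.2])]
side [([256, 169, 13, 23, 134], [260.1, 178.9]), ([276, 184, 16, 20, 169], [281.2, 192.7])]
```

View pics/z.png

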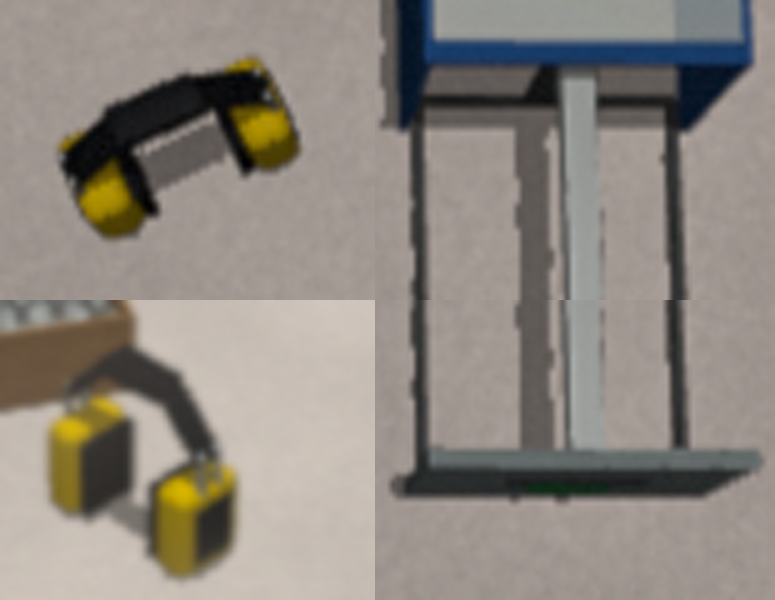

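```bash
python3 - <<'E'
from h import *
Z=lambda x,y,ox,oy:(ox+x/5-.4,oy+y/5-.4)
print("cam",[(-np.array(manip.camera_params(n)['view'])[:3,:3].T@np.array(manip.camera_params(n)['view'])[:3,3]).round(3) for n in("top","side")])
for nm,p,z in[("band far L",(108,106),.15),("band far R",(188,77),.15),("near L",(130,150),.132),("near R",(222,112),.132)]: print(nm,ray("top",Z(*p,170,175),z))
for nm,p in[("rail far",(578.5-375,70)),("rail near",(587-375,270))]: print(nm,ray("top",Z(*p,310,180),.15))
print("rail at panel",ray("top",Z(587-375,150,310,220),.15))
for nm,p,z in[("panel in L",(430-375,150),.172),("panel in R",(755-375,152),.172),("panel out L",(425-375,170),.172),("panel out R",(735-375,170),.172),("bot L",(395-375,192),.0)]: print(nm,ray("top",Z(*p,310,220),z))
for nm,p in[("cab L",(430-375,63)),("cab R",(750-375,63)),("cabtop L",(430-375,42))]: print(nm,ray("top",Z(*p,310,180),.19))
for nm,p in[("s band L",(125,47)),("s band R",(180,75))]: print(nm,ray("side",Z(*p,245,150),.15))
for n,uv in(("top",(222.2,200.2)),("top",(190.7,214.2)),("side",(260.1,178.9)),("side",(281.2,192.7))):print(n,ray(n,uv,.06))
print("can",ray("top",(187,258),.13))
E
```

```text
cam [array([ 0.291, -0.019,  1.49 ]), array([ 0.162, -1.189,  1.139])]
band far L [0.6231 0.2674 0.15  ]
band far R [0.645 0.219 0.15 ]
near L [0.5997 0.2543 0.132 ]
near R [0.628  0.1983 0.132 ]
rail far [ 0.6606 -0.2325  0.15  ]
rail near [ 0.533  -0.2407  0.15  ]
rail at panel [ 0.4834 -0.2418  0.15  ]
panel in L [ 0.4745 -0.1436  0.172 ]
panel in R [ 0.4851 -0.3393  0.172 ]
panel out L [ 0.4623 -0.141   0.172 ]
panel out R [ 0.4735 -0.3273  0.172 ]
bot L [ 0.4684 -0.1371  0.    ]
cab L [ 0.6485 -0.1352  0.19  ]
cab R [ 0.6604 -0.331   0.19  ]
cabtop L [ 0.6618 -0.1347  0.19  ]
s band L [0.6198 0.2689 0.15  ]
s band R [0.6473 0.2215 0.15  ]
top [0.6365 0.1815 0.06  ]
top [0.5824 0.2818 0.06  ]
side [0.5851 0.2787 0.06  ]
side [0.6349 0.1715 0.06  ]
can [0.4294 0.2642 0.13  ]
```

>>> carry_out --linear '[[0.0616,-0.0405,0],[0.0616,-0.0405,0],[0.0616,-0.0405,0],[0.0616,-0.0405,0],[0.0616,-0.0405,0],[0.0616,-0.0405,0],[0.0616,-0.0405,0],[0.0616,-0.0405,0]]' --angular '[[0,0,-0.7],[0,0,-0.7],[0,0,-0.7],[0,0,-0.7],[0,0,-0.7],[0,0,-0.7],[0,0,-0.7],[0,0,-0.7]]' --hand '[1,1,1,1,1,1,1,1]'

```text
clock: 0.77
position: [0.3763, 0.3971, 0.4044]
ee_rot: [-0.0, 0.332, 0.943, -0.0]
contact_force: [0.7, 0.5, 0.5]
width: 0.0855
gripper_force: 0.0
```

>>> carry_out --linear '[[0.0616,-0.0405,0],[0.0616,-0.0405,0],[0.0616,-0.0405,0],[0.0616,-0.0405,0],[0.0616,-0.0405,0],[0.0616,-0.0405,0],[0.0616,-0.0405,0],[0.0616,-0.0405,0]]' --angular '[[0,0,-0.7],[0,0,-0.7],[0,0,-0.7],[0,0,-0.7],[0,0,-0.7],[0,0,-0.7],[0,0,-0.7],[0,0,-0.7]]' --hand '[1,1,1,1,1,1,1,1]'

```text
clock: 1.43
position: [0.6228, 0.2351, 0.4041]
ee_rot: [-0.0, 0.533, 0.846, -0.0]
contact_force: [0.6, 0.9, 0.4]
width: 0.0855
gripper_force: 0.0
```

>>> carry_out --linear '[[0,0,-0.03],[0,0,-0.02],[0,0,0],[0,0,0]]' --angular '[[0,0,0],[0,0,0],[0,0,0],[0,0,0]]' --hand '[1,1,1,1]'

```text
clock: 1.77
position: [0.6205, 0.2369, 0.3784]
ee_rot: [-0.001, 0.532, 0.847, -0.001]
contact_force: [0.9, 0.6, 0.4]
width: 0.0855
gripper_force: 0.0
```

```bash
python3 - <<'E'
from h import *
a=[]
for n,x,y in(("top",165,165),("side",220,90)):
    i=manip.get_image(n)[:,:,::-1][y:y+120,x:x+90]; a.append(cv2.resize(i,None,fx=4.4,fy=4.4,interpolation=cv2.INTER_CUBIC))
    for P in ([.6205,.2369,.15],[.6205,.2369,.218]):print(n,(proj(n,P)-[x,y])*4.4)
cv2.imwrite("pics/a.png",np.hstack(a))
E
```

```text
top [157.52 141.68]
top [140.8 116.6]
side [230.56 323.4 ]
side [231.   253.44]
```

View pics/a.png

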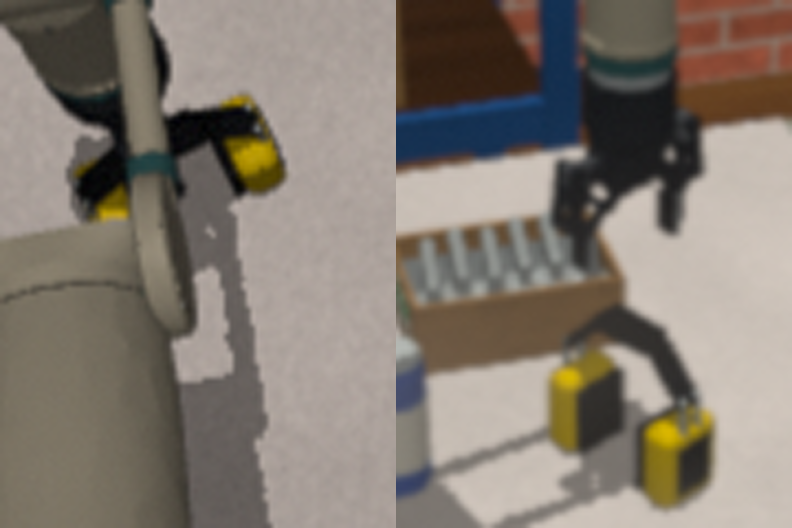

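The side view shows the fingers straddling the band, with the band centre at zoomed (632,326) against a predicted (626,323), about 4 mm off. I'll make that small correction and descend.

>>> carry_out --linear '[[0.006,-0.004,-0.02],[0,0,-0.03],[0,0,-0.03],[0,0,-0.03],[0,0,-0.02],[0,0,-0.01],[0,0,0],[0,0,0]]' --angular '[[0,0,0],[0,0,0],[0,0,0],[0,0,0],[0,0,0],[0,0,0],[0,0,0],[0,0,0]]' --hand '[1,1,1,1,1,1,1,1]'

```text
clock: 2.53
position: [0.6246, 0.2346, 0.3101]
ee_rot: [0.0, 0.532, 0.847, 0.0]
contact_force: [-0.2, 0.9, -0.0]
width: 0.0855
gripper_force: 0.0
```

>>> carry_out --linear '[[0,0,0],[0,0,0],[0,0,0],[0,0,0],[0,0,0],[0,0,0],[0,0,0],[0,0,0]]' --angular '[[0,0,0],[0,0,0],[0,0,0],[0,0,0],[0,0,0],[0,0,0],[0,0,0],[0,0,0]]' --hand '[0.7,0.6,0.5,0.4,0.3,0.2,0.1,0.1]' --force 50

```text
clock: 3.2
position: [0.6249, 0.2345, 0.3105]
ee_rot: [0.001, 0.532, 0.847, 0.001]
contact_force: [1.1, 0.9, 4.7]
width: 0.0287
gripper_force: 50.9
```

>>> carry_out --linear '[[0,0,0],[0,0,0],[0,0,0],[0,0,0],[0,0,0],[0,0,0]]' --angular '[[0,0,0],[0,0,0],[0,0,0],[0,0,0],[0,0,0],[0,0,0]]' --hand '[0,0,0,0,0,0]'

```text
clock: 3.7
position: [0.6249, 0.2346, 0.3105]
ee_rot: [0.001, 0.532, 0.847, 0.001]
contact_force: [2.1, 0.4, 5.0]
width: 0.0289
gripper_force: 51.0
```

>>> carry_out --linear '[[0,0,0.01],[0,0,0.03],[0,0,0.05],[0,0,0.07],[0,0,0.08],[0,0,0.08],[0,0,0.08],[0,0,0.06]]' --angular '[[0,0,0],[0,0,0],[0,0,0],[0,0,0],[0,0,0],[0,0,0],[0,0,0],[0,0,0]]' --hand '[0,0,0,0,0,0,0,0]'

```text
clock: 4.37
position: [0.6239, 0.2342, 0.5424]
ee_rot: [0.0, 0.532, 0.847, 0.0]
contact_force: [0.8, 0.2, -1.0]
width: 0.0291
gripper_force: 50.2
```

>>> carry_out --linear '[[0,0,0.02],[0,0,0],[0,0,0],[0,0,0]]' --angular '[[0,0,0],[0,0,0],[0,0,0],[0,0,0]]' --hand '[0,0,0,0]'

```text
clock: 4.7
position: [0.6246, 0.2344, 0.5459]
ee_rot: [-0.002, 0.532, 0.847, -0.002]
contact_force: [-0.0, -0.1, -2.3]
width: 0.0288
gripper_force: 50.2
```

```bash
python3 - <<'E'
from h import *
print(manip.get_state())
a=[]
for n,x,y in(("top",150,110),("side",200,50)):
    i=manip.get_image(n)[:,:,::-1][y:y+150,x:x+120]; a.append(cv2.resize(i,None,fx=3.3,fy=3.3,interpolation=cv2.INTER_CUBIC))
cv2.imwrite("pics/b.png",np.hstack(a))
E
```

```text
{'clock': 4.7, 'qpos': array([ 2.54804780e-01,  3.90705906e-01,  9.95332653e-01, -1.89160652e-05,
        1.76229437e+00, -1.94133730e-01]), 'qd': array([ 7.94328529e-05,  5.42438656e-03,  4.29690779e-03, -1.52577035e-03,
        3.33443801e-03, -6.35426381e-04]), 'effort': array([ 5.78056660e-02, -5.29844749e+01, -2.78710985e+01,  8.40651541e-03,
        3.22356960e-02,  1.40782658e-04]), 'position': array([0.62464045, 0.23440963, 0.54593801]), 'ee_rot': array([-0.0023029 ,  0.53197147,  0.84675557, -0.00246059]), 'contact_force': array([-0.04546506, -0.08326923, -2.32438082]), 'moment': array([ 0.03486326, -0.02387001, -0.00936721]), 'gripper_force': 50.22580582648516, 'width': 0.028781023400732627}
```

View pics/b.png

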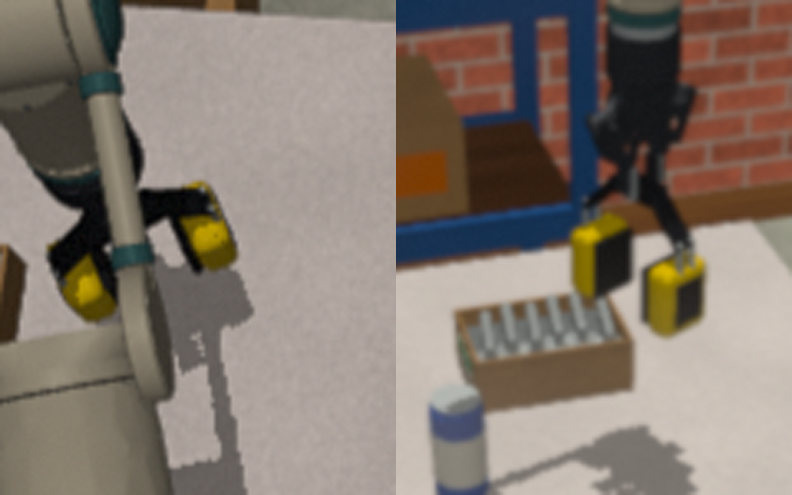

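>>> carry_out --linear '[[-0.003,-0.02,0],[-0.005,-0.04,0],[-0.008,-0.0592,0],[-0.008,-0.0592,0],[-0.008,-0.0592,0],[-0.008,-0.0592,0],[-0.008,-0.0592,0],[-0.008,-0.0592,0]]' --angular '[[0,0,-0.31],[0,0,-0.31],[0,0,-0.31],[0,0,-0.31],[0,0,-0.31],[0,0,-0.31],[0,0,-0.31],[0,0,-0.31]]' --hand '[0,0,0,0,0,0,0,0]'

```text
clock: 5.47
position: [0.5957, 0.0249, 0.5488]
ee_rot: [-0.001, 0.614, 0.789, -0.001]
contact_force: [0.0, -0.1, -1.3]
width: 0.0286
gripper_force: 50.2
```

>>> carry_out --linear '[[-0.008,-0.0592,0],[-0.008,-0.0592,0],[-0.008,-0.0592,0],[-0.008,-0.0592,0],[-0.008,-0.0592,0],[-0.008,-0.0592,0],[-0.008,-0.0592,0],[-0.007,-0.05,0]]' --angular '[[0,0,-0.31],[0,0,-0.31],[0,0,-0.31],[0,0,-0.31],[0,0,-0.31],[0,0,-0.31],[0,0,-0.31],[0,0,-0.31]]' --hand '[0,0,0,0,0,0,0,0]'

```text
clock: 6.13
position: [0.5639, -0.2079, 0.5488]
ee_rot: [-0.001, 0.69, 0.724, -0.001]
contact_force: [-0.6, 0.7, -2.1]
width: 0.0288
gripper_force: 50.2
```

>>> carry_out --linear '[[-0.006,-0.04,0],[-0.003,-0.02,0],[-0.001,-0.007,0],[0,0,0],[0,0,0],[0,0,0],[0,0,0]]' --angular '[[0,0,0],[0,0,0],[0,0,0],[0,0,0],[0,0,0],[0,0,0],[0,0,0]]' --hand '[0,0,0,0,0,0,0]'

```text
clock: 6.72
position: [0.5602, -0.2377, 0.5499]
ee_rot: [0.0, 0.688, 0.726, 0.0]
contact_force: [-0.4, 0.7, -1.9]
width: 0.0289
gripper_force: 50.2
```

```bash
python3 - <<'E'
from h import *
s=manip.get_state();print(s['position'],s['ee_rot'],s['contact_force'],s['moment'])
a=[]
for n,x,y in(("top",290,120),("side",220,100)):
    f=manip.get_image(n)[:,:,::-1].copy(); h=cv2.cvtColor(f,cv2.COLOR_BGR2HSV); m=cv2.inRange(h,(20,150,60),(35,255,255))
    k,l,st,c=cv2.connectedComponentsWithStats(m)
    print(n,[(st[j].tolist(),c[j].round(1).tolist()) for j in range(1,k) if st[j][4]>12])
    i=f[y:y+200,x:x+150]; a.append(cv2.resize(i,None,fx=2.6,fy=2.6,interpolation=cv2.INTER_CUBIC))
cv2.imwrite("pics/c.png",np.hstack(a))
E
```

```text
[ 0.56019927 -0.23765979  0.5499309 ] [3.22876398e-05 6.87847163e-01 7.25855501e-01 2.64927306e-04] [-0.40976666  0.7349662  -1.85355344] [-0.0732418   0.00957499  0.00809703]
top [([332, 204, 10, 7, 35], [336.0, 206.6]), ([378, 215, 9, 12, 73], [382.1, 219.8])]
side [([285, 193, 20, 18, 159], [292.3, 198.6]), ([302, 217, 23, 28, 225], [309.3, 228.6])]
```

View pics/c.png

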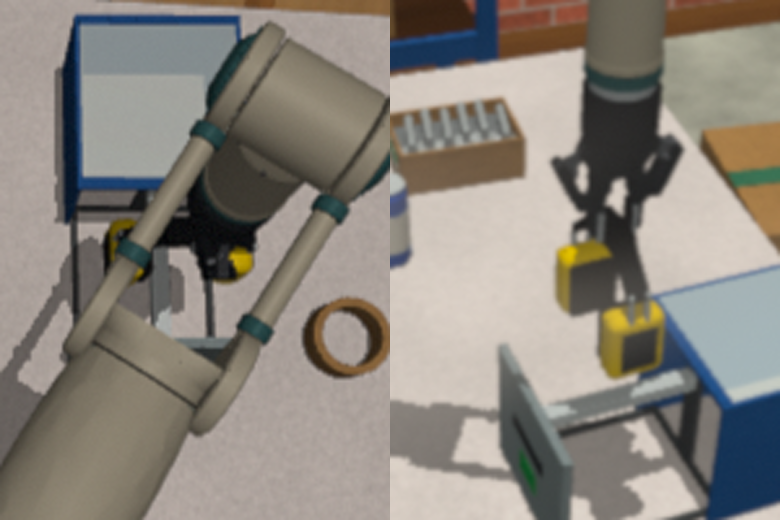

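Side view: the far cup is at pixel (292,199) and the near one at (309,229), both above the rail. I'll compare the cup boxes with their predictions to get the sideways offset and roll.

```bash
python3 - <<'E'
from h import *
import itertools
s=manip.get_state();p=s['position'];a=.0538
ex=np.array([np.cos(a),np.sin(a),0]);ey=np.array([-np.sin(a),np.cos(a),0]);o=p-[0,0,.3105]
for off in(0,-.01,.01):
  for sg in(1,-1):
    q=np.array([proj("side",o+ex*x+ey*(sg*y+off)+[0,0,z]) for x,y,z in itertools.product((-.032,.032),(.041,.075),(0,.078))])
    print(off,sg,q.min(0),q.max(0))
for x in (-.05,.05): print("rail", proj("side",np.array([.56,-.239,.15])+ex*x))
E
```

```text
0 1 [282.6 190.3] [309.  223.5]
0 -1 [298.2 214.7] [327. 250.]
-0.01 1 [283.9 192.3] [310.5 225.7]
-0.01 -1 [299.7 216.9] [328.7 252.4]
0.01 1 [281.4 188.3] [307.6 221.4]
0.01 -1 [296.8 212.5] [325.4 247.5]
rail [285.7 257.4]
rail [317.2 249.1]
```

>>> carry_out --linear '[[0,-0.002,-0.03],[0,0,-0.05],[0,0,-0.06],[0,0,-0.06],[0,0,-0.06],[0,0,-0.06],[0,0,-0.04],[0,0,-0.02]]' --angular '[[0,0,0],[0,0,0],[0,0,0],[0,0,0],[0,0,0],[0,0,0],[0,0,0],[0,0,0]]' --hand '[0,0,0,0,0,0,0,0]'

```text
clock: 7.48
position: [0.5593, -0.2388, 0.3565]
ee_rot: [-0.003, 0.688, 0.726, -0.001]
contact_force: [0.0, 0.4, -1.3]
width: 0.0287
gripper_force: 50.2
```

>>> carry_out --linear '[[0,0,-0.006],[0,0,-0.006],[0,0,-0.006],[0,0,0],[0,0,0],[0,0,0]]' --angular '[[0,0,0],[0,0,0],[0,0,0],[0,0,0],[0,0,0],[0,0,0]]' --hand '[0,0,0,0,0,0]'

```text
clock: 7.98
position: [0.5603, -0.24, 0.3518]
ee_rot: [0.001, 0.688, 0.725, 0.0]
contact_force: [0.2, 0.3, -0.9]
width: 0.0283
gripper_force: 50.2
```

```bash
python3 - <<'E'
from h import *
s=manip.get_state();print(s['clock'],s['position'],s['contact_force'],s['moment'])
a=[]
for n,x,y in(("top",290,170),("side",230,150)):
    f=manip.get_image(n)[:,:,::-1]
    i=f[y:y+130,x:x+130]; a.append(cv2.resize(i,None,fx=3,fy=3,interpolation=cv2.INTER_CUBIC))
cv2.imwrite("pics/d.png",np.hstack(a))
E
```

```text
7.9833 [ 0.5602734  -0.24000999  0.35183165] [ 0.21175871  0.34076448 -0.91902387] [-0.01768952  0.01977997 -0.02244564]
```

View pics/d.png

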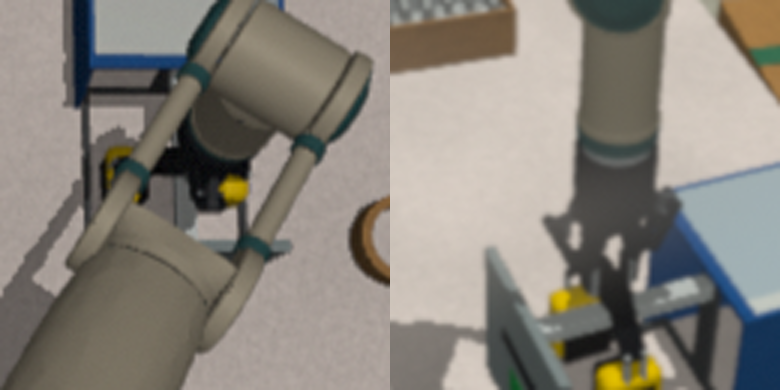

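The cups straddle the rail, one on each side, with about 20 mm still to go. Lowering slowly.

>>> carry_out --linear '[[0,0,-0.006],[0,0,-0.006],[0,0,-0.006],[0,0,-0.006],[0,0,-0.006],[0,0,-0.003],[0,0,0],[0,0,0]]' --angular '[[0,0,0],[0,0,0],[0,0,0],[0,0,0],[0,0,0],[0,0,0],[0,0,0],[0,0,0]]' --hand '[0,0,0,0,0,0,0,0]'

```text
clock: 8.75
position: [0.5601, -0.2399, 0.3341]
ee_rot: [-0.0, 0.688, 0.725, -0.0]
contact_force: [-0.4, 0.6, -1.9]
width: 0.0288
gripper_force: 50.2
```

>>> carry_out --linear '[[0,0,-0.003],[0,0,-0.003],[0,0,0],[0,0,0]]' --angular '[[0,0,0],[0,0,0],[0,0,0],[0,0,0]]' --hand '[0,0,0,0]'

```text
clock: 9.08
position: [0.56, -0.2398, 0.3312]
ee_rot: [-0.0, 0.688, 0.725, -0.0]
contact_force: [0.3, -0.0, -2.0]
width: 0.0286
gripper_force: 50.2
```

>>> carry_out --linear '[[0,0,-0.002],[0,0,-0.001],[0,0,0],[0,0,0]]' --angular '[[0,0,0],[0,0,0],[0,0,0],[0,0,0]]' --hand '[0,0,0,0]'

```text
clock: 9.42
position: [0.56, -0.2399, 0.3297]
ee_rot: [0.0, 0.688, 0.725, 0.0]
contact_force: [0.9, -0.5, -2.5]
width: 0.0289
gripper_force: 50.2
```

>>> carry_out --linear '[[0,0,-0.002],[0,0,0],[0,0,0],[0,0,0]]' --angular '[[0,0,0],[0,0,0],[0,0,0],[0,0,0]]' --hand '[0,0,0,0]'

```text
clock: 9.75
position: [0.5601, -0.2399, 0.3287]
ee_rot: [0.0, 0.688, 0.725, 0.0]
contact_force: [0.4, -0.3, -1.4]
width: 0.0288
gripper_force: 50.2
```

>>> carry_out --linear '[[0,0,-0.002],[0,0,0],[0,0,0],[0,0,0]]' --angular '[[0,0,0],[0,0,0],[0,0,0],[0,0,0]]' --hand '[0,0,0,0]'

```text
clock: 10.08
position: [0.5601, -0.2399, 0.3283]
ee_rot: [0.0, 0.688, 0.725, 0.0]
contact_force: [-0.2, 1.1, 2.9]
width: 0.0284
gripper_force: 50.7
```

>>> carry_out --linear '[[0,0,-0.002],[0,0,0],[0,0,0],[0,0,0]]' --angular '[[0,0,0],[0,0,0],[0,0,0],[0,0,0]]' --hand '[0,0,0,0]'

```text
clock: 10.42
position: [0.56, -0.2399, 0.3282]
ee_rot: [0.001, 0.688, 0.725, 0.0]
contact_force: [-2.2, 1.6, 7.5]
width: 0.0291
gripper_force: 51.1
```

Contact is made at the expected height (TCP z 0.328). Releasing gently, then rising.

>>> carry_out --linear '[[0,0,0.001],[0,0,0],[0,0,0],[0,0,0],[0,0,0],[0,0,0],[0,0,0],[0,0,0]]' --angular '[[0,0,0],[0,0,0],[0,0,0],[0,0,0],[0,0,0],[0,0,0],[0,0,0],[0,0,0]]' --hand '[0.3,0.36,0.42,0.48,0.55,0.62,0.62,0.62]' --force 20

```text
clock: 11.08
position: [0.5601, -0.2399, 0.327]
ee_rot: [-0.0, 0.688, 0.725, 0.0]
contact_force: [-0.5, -0.5, -0.2]
width: 0.0532
gripper_force: 0.0
```

>>> carry_out --linear '[[0,0,0.006],[0,0,0.01],[0,0,0.02],[0,0,0.04],[0,0,0.06],[0,0,0.06],[0,0,0],[0,0,0]]' --angular '[[0,0,0],[0,0,0],[0,0,0],[0,0,0],[0,0,0],[0,0,0],[0,0,0],[0,0,0]]' --hand '[0.62,0.62,0.62,0.62,0.62,0.62,0.62,0.62]'

```text
clock: 11.75
position: [0.5603, -0.24, 0.4286]
ee_rot: [0.003, 0.688, 0.725, 0.001]
contact_force: [-0.1, -0.2, -0.5]
width: 0.0529
gripper_force: 0.0
```

>>> carry_out --linear '[[-0.05,0,0],[-0.07,0,0],[-0.07,0,0],[-0.07,0,0],[-0.04,0,0],[0,0,0],[0,0,0],[0,0,0]]' --angular '[[0,0,0],[0,0,0],[0,0,0],[0,0,0],[0,0,0],[0,0,0],[0,0,0],[0,0,0]]' --hand '[0.3,0,0,0,0,0,0,0]'

```text
clock: 12.42
position: [0.4105, -0.24, 0.4251]
ee_rot: [0.0, 0.688, 0.725, 0.0]
contact_force: [0.5, -0.6, 0.8]
width: -0.0001
gripper_force: 0.0
```

```bash
python3 - <<'E'
from h import *
s=manip.get_state();print(s['clock'],s['position'],s['contact_force'],s['width'])
a=[]
for n,x,y in(("top",290,170),("side",230,180)):
    f=manip.get_image(n)[:,:,::-1]
    i=f[y:y+130,x:x+130]; a.append(cv2.resize(i,None,fx=3,fy=3,interpolation=cv2.INTER_CUBIC))
cv2.imwrite("pics/e.png",np.hstack(a))
E
```

```text
12.4167 [ 0.41051083 -0.240009    0.42506484] [ 0.51798559 -0.59849993  0.75471697] -7.163433897473363e-05
```

View pics/e.png

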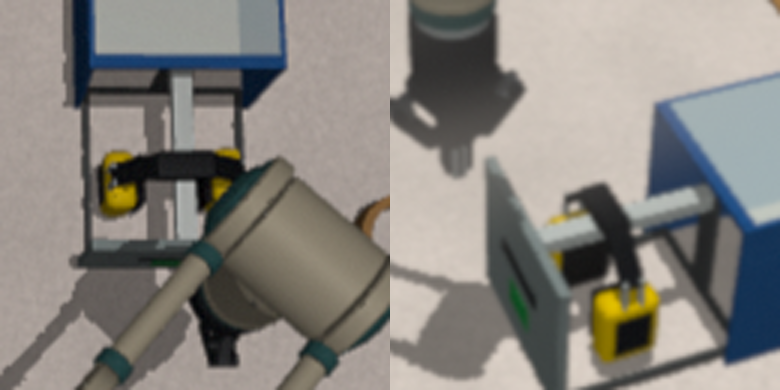

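The muffs hang on the rail with one cup each side, and the panel is clear. Lowering the closed fingers in front of the panel.

>>> carry_out --linear '[[0,-0.005,-0.03],[0,0,-0.05],[0,0,-0.05],[0,0,-0.04],[0,0,-0.024],[0,0,-0.01],[0,0,0],[0,0,0]]' --angular '[[0,0,0],[0,0,0],[0,0,0],[0,0,0],[0,0,0],[0,0,0],[0,0,0],[0,0,0]]' --hand '[0,0,0,0,0,0,0,0]'

```text
clock: 13.18
position: [0.4109, -0.2426, 0.3234]
ee_rot: [0.0, 0.688, 0.726, 0.0]
contact_force: [-0.1, -0.4, 0.4]
width: -0.0
gripper_force: 0.0
```

>>> carry_out --linear '[[0.01,0.0005,0],[0.01,0.0005,0],[0.01,0.0005,0],[0.008,0.0005,0],[0.006,0.0005,0],[0.006,0.0005,0],[0.006,0.0005,0],[0.006,0.0005,0]]' --angular '[[0,0,0],[0,0,0],[0,0,0],[0,0,0],[0,0,0],[0,0,0],[0,0,0],[0,0,0]]' --hand '[0,0,0,0,0,0,0,0]'

```text
clock: 13.85
position: [0.4413, -0.2403, 0.3232]
ee_rot: [-0.0, 0.688, 0.725, 0.0]
contact_force: [-0.2, 0.1, -0.5]
width: 0.0001
gripper_force: 0.0
```

>>> carry_out --linear '[[0.006,0.0003,0],[0.006,0.0003,0],[0.006,0.0003,0],[0.006,0.0003,0],[0.006,0.0003,0],[0.006,0.0003,0],[0.006,0.0003,0],[0.006,0.0003,0]]' --angular '[[0,0,0],[0,0,0],[0,0,0],[0,0,0],[0,0,0],[0,0,0],[0,0,0],[0,0,0]]' --hand '[0,0,0,0,0,0,0,0]'

```text
clock: 14.52
position: [0.4649, -0.2392, 0.3232]
ee_rot: [-0.001, 0.688, 0.725, -0.0]
contact_force: [-2.6, 0.8, 0.6]
width: -0.0004
gripper_force: 1.4
```

>>> carry_out --linear '[[0.007,0.0004,0],[0.008,0.0004,0],[0.008,0.0004,0],[0.008,0.0004,0],[0.008,0.0004,0],[0.008,0.0004,0],[0.008,0.0004,0],[0.008,0.0004,0]]' --angular '[[0,0,0],[0,0,0],[0,0,0],[0,0,0],[0,0,0],[0,0,0],[0,0,0],[0,0,0]]' --hand '[0,0,0,0,0,0,0,0]'

```text
clock: 15.18
position: [0.4969, -0.2374, 0.3232]
ee_rot: [-0.0, 0.688, 0.725, 0.0]
contact_force: [-1.7, -0.1, 2.1]
width: 0.0002
gripper_force: 1.5
```

>>> carry_out --linear '[[0.008,0.0004,0],[0.008,0.0004,0],[0.008,0.0004,0],[0.008,0.0004,0],[0.008,0.0004,0],[0.008,0.0004,0],[0.008,0.0004,0],[0.008,0.0004,0]]' --angular '[[0,0,0],[0,0,0],[0,0,0],[0,0,0],[0,0,0],[0,0,0],[0,0,0],[0,0,0]]' --hand '[0,0,0,0,0,0,0,0]'

```text
clock: 15.85
position: [0.5289, -0.2358, 0.3231]
ee_rot: [-0.0, 0.688, 0.725, 0.0]
contact_force: [-3.6, 1.6, 1.8]
width: 0.0002
gripper_force: 1.5
```

```bash
python3 - <<'E'
from h import *
s=manip.get_state();print(s['clock'],s['position'],s['contact_force'],s['moment'])
a=[]
for n,x,y in(("top",290,130),("side",230,170)):
    f=manip.get_image(n)[:,:,::-1]
    i=f[y:y+150,x:x+130]; a.append(cv2.resize(i,None,fx=3,fy=3,interpolation=cv2.INTER_CUBIC))
cv2.imwrite("pics/f.png",np.hstack(a))
E
```

```text
15.85 [ 0.52889075 -0.23578174  0.32313112] [-3.60763794  1.64917061  1.82002192] [0.31341016 0.46198336 0.05830988]
```

View pics/f.png

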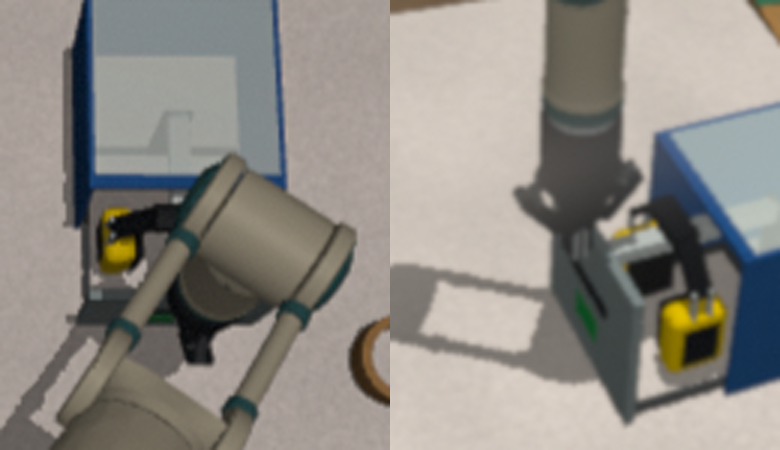

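The pull-out is closing smoothly: the muffs ride with the rail and the cups clear the cabinet walls. Continuing.

>>> carry_out --linear '[[0.008,0.0004,0],[0.008,0.0004,0],[0.008,0.0004,0],[0.008,0.0004,0],[0.008,0.0004,0],[0.008,0.0004,0],[0.008,0.0004,0],[0.008,0.0004,0]]' --angular '[[0,0,0],[0,0,0],[0,0,0],[0,0,0],[0,0,0],[0,0,0],[0,0,0],[0,0,0]]' --hand '[0,0,0,0,0,0,0,0]'

```text
clock: 16.62
position: [0.561, -0.2345, 0.3232]
ee_rot: [0.0, 0.688, 0.725, -0.0]
contact_force: [-2.3, -1.3, 0.3]
width: 0.0001
gripper_force: 1.4
```

>>> carry_out --linear '[[0.008,0.0004,0],[0.008,0.0004,0],[0.008,0.0004,0],[0.008,0.0004,0],[0.007,0.0004,0],[0.006,0.0003,0],[0.006,0.0003,0],[0.006,0.0003,0]]' --angular '[[0,0,0],[0,0,0],[0,0,0],[0,0,0],[0,0,0],[0,0,0],[0,0,0],[0,0,0]]' --hand '[0,0,0,0,0,0,0,0]'

```text
clock: 17.28
position: [0.5893, -0.233, 0.3233]
ee_rot: [0.0, 0.688, 0.725, -0.0]
contact_force: [-1.4, -1.6, 0.6]
width: 0.0001
gripper_force: 1.4
```

>>> carry_out --linear '[[0.005,0.0003,0],[0.004,0.0002,0],[0.004,0.0002,0],[0.004,0.0002,0],[0.004,0.0002,0],[0.004,0.0002,0],[0.004,0.0002,0],[0.004,0.0002,0]]' --angular '[[0,0,0],[0,0,0],[0,0,0],[0,0,0],[0,0,0],[0,0,0],[0,0,0],[0,0,0]]' --hand '[0,0,0,0,0,0,0,0]'

```text
clock: 17.95
position: [0.6057, -0.2321, 0.3232]
ee_rot: [0.0, 0.688, 0.725, 0.0]
contact_force: [-2.4, -1.9, -0.1]
width: 0.0004
gripper_force: 1.4
```

Slow finish, watching for the force to rise at the stop.

>>> carry_out --linear '[[0.004,0.0002,0],[0.004,0.0002,0],[0.004,0.0002,0],[0.004,0.0002,0],[0.003,0.0002,0],[0.003,0.0002,0],[0.003,0.0002,0],[0.003,0.0002,0]]' --angular '[[0,0,0],[0,0,0],[0,0,0],[0,0,0],[0,0,0],[0,0,0],[0,0,0],[0,0,0]]' --hand '[0,0,0,0,0,0,0,0]'

```text
clock: 18.62
position: [0.6197, -0.2313, 0.3232]
ee_rot: [0.0, 0.688, 0.725, 0.0]
contact_force: [-2.5, -2.5, 0.4]
width: -0.0001
gripper_force: 1.3
```

>>> carry_out --linear '[[0.003,0.0002,0],[0.003,0.0002,0],[0.003,0.0002,0],[0.002,0,0],[0.002,0,0],[0.002,0,0]]' --angular '[[0,0,0],[0,0,0],[0,0,0],[0,0,0],[0,0,0],[0,0,0]]' --hand '[0,0,0,0,0,0]'

```text
clock: 19.12
position: [0.6271, -0.2309, 0.3232]
ee_rot: [-0.0, 0.688, 0.725, 0.0]
contact_force: [-2.3, -2.0, 0.6]
width: -0.0001
gripper_force: 1.3
```

>>> carry_out --linear '[[0.002,0.0001,0],[0.002,0.0001,0],[0.002,0.0001,0],[0.002,0.0001,0]]' --angular '[[0,0,0],[0,0,0],[0,0,0],[0,0,0]]' --hand '[0,0,0,0]'

```text
clock: 19.45
position: [0.6306, -0.2307, 0.3232]
ee_rot: [-0.001, 0.688, 0.725, -0.001]
contact_force: [-5.9, -1.6, 2.9]
width: 0.0002
gripper_force: 3.2
```

>>> carry_out --linear '[[0.002,0.0001,0],[0.002,0.0001,0],[0.002,0.0001,0]]' --angular '[[0,0,0],[0,0,0],[0,0,0]]' --hand '[0,0,0]'

```text
clock: 19.7
position: [0.6317, -0.2307, 0.3233]
ee_rot: [-0.003, 0.688, 0.725, -0.003]
contact_force: [-12.9, -2.5, 6.7]
width: 0.0003
gripper_force: 6.4
```

The stop is reached (13 N, well above the 3 N sliding friction). Backing off slowly and checking.

>>> carry_out --linear '[[-0.004,0,0],[-0.01,0,0],[-0.03,0,0],[-0.05,0,0],[-0.06,0,0],[-0.06,0,0.03],[-0.06,0,0.06],[-0.04,0,0.06]]' --angular '[[0,0,0],[0,0,0],[0,0,0],[0,0,0],[0,0,0],[0,0,0],[0,0,0],[0,0,0]]' --hand '[0,0,0,0,0,0,0,0]'

```text
clock: 20.37
position: [0.4755, -0.2296, 0.3972]
ee_rot: [-0.002, 0.688, 0.725, 0.0]
contact_force: [0.2, -0.3, 0.7]
width: -0.0001
gripper_force: 0.0
```

>>> carry_out --linear '[[-0.06,0.04,0.04],[-0.06,0.06,0.03],[-0.04,0.06,0],[0,0.06,0],[0,0.06,0],[0,0.04,0],[0,0,0],[0,0,0]]' --angular '[[0,0,0],[0,0,0],[0,0,0],[0,0,0],[0,0,0],[0,0,0],[0,0,0],[0,0,0]]' --hand '[0,0,0,0,0,0,0,0]'

```text
clock: 21.03
position: [0.4, -0.0718, 0.432]
ee_rot: [0.001, 0.687, 0.726, 0.001]
contact_force: [-0.6, -0.6, -0.1]
width: 0.0001
gripper_force: 0.0
```

```bash
python3 - <<'E'
from h import *
s=manip.get_state();print(s['clock'],s['position'],s['contact_force'])
a=[]
for n,x,y in(("top",290,110),("side",270,170)):
    f=manip.get_image(n)[:,:,::-1]
    i=f[y:y+150,x:x+150]; a.append(cv2.resize(i,None,fx=2.6,fy=2.6,interpolation=cv2.INTER_CUBIC))
cv2.imwrite("pics/g.png",np.hstack(a))
E
```

```text
21.0333 [ 0.39998672 -0.0717921   0.43198318] [-0.56228136 -0.63201639 -0.06547714]
```

View pics/g.png

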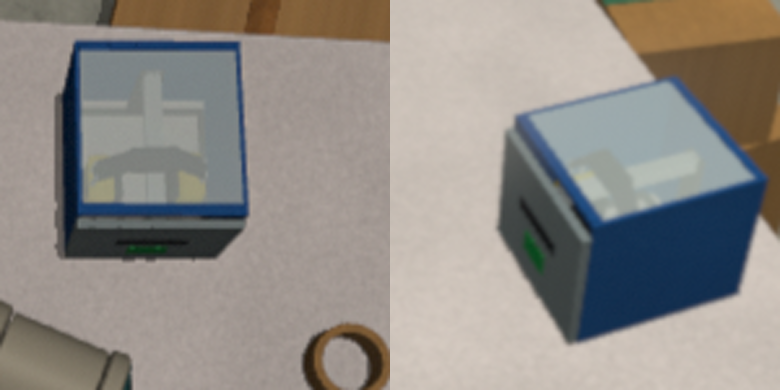

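The pull-out is shut, with the panel flush against the cabinet (row ~220 in the zoomed top view). The muffs can be seen through the clear top, hanging astride the rail at (148,165). The arm is clear.

```bash
python3 -c "
from rig import manip
print(manip.sign_off())"
```

```text
the job is handed in; nothing more can be done
None
```

The ear defenders hang over the rail with one cup on each side, the pull-out is pushed fully shut without slamming, and the job is handed in at about 21 s; the arm never went near the can, carton or tape core.

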